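Move waxed finish samples to the drying rack in order

TASK

The four waxed wood samples on the waxing stand are touch-dry: move them over to the notched drying rack, one to a place, standing upright on edge in the notches and centred across the two rails. Nothing is written on them, so their order is the only record of which wax each one got: seen from the robot, keep them in the same order from left to right as they stood on the stand.

Things in the scene. Friction and masses are not known exactly. Their poses are not given: they have to be found in the camera images.
- waxing_stand: Fixed plywood board, 262 (along y) x 96 x 15 mm, carrying four dark slotted blocks in a row, centred at its y = +96, +32, -32, -96 mm. Origin: centre of its underside, on the bench top. y runs along the row to its left end, x away from the robot (turned up to 0.35 rad). It stands left or right of the drying rack.
- drying_rack: Fixed, empty: two wooden rails along y, 284 x 14 mm, at x = -30 and +30 mm, with notches facing each other. Origin: rack centre, on the bench top; y along the row to its left end, x away from the robot (turned up to 0.35 rad). Places at x = 0, y = +96, +32, -32, -96 mm: notches 36 mm wide along y, floors 22 mm and tooth tops 38 mm above the bench. A board there lies lengthwise along x.
- sample_short_c (a point): Centre of the shortest, tan offcut board, 95 x 45 x 20 mm, loose, under 0.15 kg. Axes: y its length, x its width (45 mm, upright when on edge), z its thickness (20 mm). Starts on edge in a block, lengthwise across the row, lower edge 25 mm above the bench; grip its upper part across the thickness. Samples are 64 mm apart, about 40 mm free between them: open the fingers only partly.
- sample_thick_c (a point): Centre of the thickest, pale offcut board, 110 x 50 x 28 mm, loose, under 0.15 kg. Axes: y its length, x its width (50 mm, upright when on edge), z its thickness (28 mm). Starts on edge in a block, lengthwise across the row, lower edge 25 mm above the bench; grip its upper part across the thickness. Samples are 64 mm apart, about 40 mm free between them: open the fingers only partly.
- sample_medium_c (a point): Centre of the middle-length, tan offcut board, 138 x 52 x 20 mm, loose, under 0.15 kg. Axes: y its length, x its width (52 mm, upright when on edge), z its thickness (20 mm). Starts on edge in a block, lengthwise across the row, lower edge 25 mm above the bench; grip its upper part across the thickness. Samples are 64 mm apart, about 40 mm free between them: open the fingers only partly.
- sample_long_c (a point): Centre of the longest, pale offcut board, 160 x 54 x 20 mm, loose, under 0.15 kg. Axes: y its length, x its width (54 mm, upright when on edge), z its thickness (20 mm). Starts on edge in a block, lengthwise across the row, lower edge 25 mm above the bench; grip its upper part across the thickness. Samples are 64 mm apart, about 40 mm free between them: open the fingers only partly.
- block_short: Dark block fixed on the stand, in which the shortest sample stands at the start: 70 x 48 (along the row) x 22 mm, slot 23 mm wide, 12 mm deep; its cheeks' tops are 37 mm above the bench. Origin: centre of its underside, 15 mm above the bench; axes as the stand's. Its place in the row tells the sample's place in the order.
- block_thick: Dark block fixed on the stand, in which the thickest sample stands at the start: 70 x 48 (along the row) x 22 mm, slot 31 mm wide, 12 mm deep; its cheeks' tops are 37 mm above the bench. Origin: centre of its underside, 15 mm above the bench; axes as the stand's. Its place in the row tells the sample's place in the order.
- block_medium: Dark block fixed on the stand, in which the middle-length sample stands at the start: 70 x 48 (along the row) x 22 mm, slot 23 mm wide, 12 mm deep; its cheeks' tops are 37 mm above the bench. Origin: centre of its underside, 15 mm above the bench; axes as the stand's. Its place in the row tells the sample's place in the order.
- block_long: Dark block fixed on the stand, in which the longest sample stands at the start: 70 x 48 (along the row) x 22 mm, slot 23 mm wide, 12 mm deep; its cheeks' tops are 37 mm above the bench. Origin: centre of its underside, 15 mm above the bench; axes as the stand's. Its place in the row tells the sample's place in the order.
Things that resemble listed ones, but are neither listed nor needed, are in the scene too. Leave any turquoise look-alike of the part that bears sample_thick_c alone.

How it is judged:
By the outcome, as a careful person would: the job done as asked, in the order asked, and still so for the second after the job is handed in, with the robot touching nothing.
It also fails if it takes over 120 s, if anything falls off the work surface, if the arm or the gripper's body presses on something with over 40 N, if the wrist force passes 120 N, or if a joint passes its speed limit or range.

ROBOT

A 6-joint arm with a two-finger parallel gripper is mounted at the origin on a cart in front of the work surface, level with it; the furniture and walls round the work are solid. World frame = base frame: x ahead of the robot, y to its left, z up, the work surface at z = 0. Lengths are in m, angles in rad, forces in N, time in s.
With the tool pointing down it reaches from about 0.25 to 0.775 m from the base axis. Payload 4 kg.
Tool frame: the origin (TCP) lies at the very end of the fingers, on their centre line; the grasp point (between the pads) lies 19 mm behind it (robot.pinch_z is the distance from the TCP to the grasp point, in m); z points along the fingers, y is the line along which they close (so a half turn about z gives the same grasp; the last joint's range is limited). The gripper opens to 94 mm and grips with 3 to 60 N. Pads are 16 mm wide; open, the fingers measure 119 mm over their backs; the gripper's body (75 mm by 177 mm) begins 78 mm behind the grasp point.
Start: joints at [1.187, 0.087, 1.371, -0, 1.684, -0.103], TCP at [0.152, 0.528, 0.206] pointing down, gripper open.
Joint ranges: [-3.1, 3.1], [-0.76, 2.03], [0.27, 2.55], [-1.08, 4.22], [0.17, 2.65], [-2.57, 2.57]. Speed limits (rad/s): [2.79, 2.79, 3.14, 3.14, 3.14, 3.14].

INTERFACE

Orientations are given as [roll, pitch, yaw] about the fixed x, y, z axes, in that order (R = Rz(yaw) Ry(pitch) Rx(roll)).
In Python, from bench import robot gives the robot as it stands.
- The arm moves only by the tool arm_command, never from a script. Its argument "targets" is one flat list of numbers, 7 for each row, row after row: the turn, a rotation vector about the tool's x, y, z in degrees, then the shift along the tool's x, y, z in mm, then the closure, from -1 (fully open) to 1 (shut). In form: [ax, ay, az, x, y, z, hand, ax, ay, az, x, y, z, hand, ...]. A call has 1 to 20 rows; each row is the pose to reach, as a shift and turn from the pose commanded when the call began, along the tool's axes at that moment; what a row does not reach only later rows make up. A row lasts 1/10 s, in which the tool goes at most 50 mm and 8.59 degrees, less where a joint would pass 70% of its speed; a pose out of reach is approached as far as the arm can. A call with a gripper value outside its range is refused whole. The fingers move at their own pace and stop on an object; the grip force is fixed at half the most. Time passes only in rows, so rows that repeat a pose let the fingers close. It gives the time, the measured TCP pose, the force, the opening and the grip force at its end, in the units of the state.
- robot.get_obs(): the state, without advancing time (a new reading comes with each control period).
- robot.snapshot(name): name is "scene" or "side" or "wrist"; returns a dict with "color" (400x640x3 uint8, red, green, blue), "range_z" (400x640 float32, m along the optical axis (not along the pixel's ray), 0 where there is no reading), "fx", "fy", "cx", "cy" (pixels), "T" (4x4, takes a point from camera to world coordinates); the wrist camera has in their place "T_tool_cam" (4x4, takes a point from camera to tool coordinates, whose origin is the TCP and whose axes are the flange's). Camera axes: x right, y down, z forward; pixel columns grow to the right and rows downward; lengths in m; the calibration is good to about 2 mm. A picture is of the moment at which its call begins: read the wrist's pose just before it.
- robot.close_job(): hands the job in; it is judged then, once.
The state is a dict: "time": time; "joint_positions": joint angles; "qvel": joint speeds; "joint_torque": joint torques, N m; "tool_pos": TCP position; "ee_rot": TCP orientation; "wrist_force": force on the tool from outside, world axes, zero at the start; "wrist_torque": the same for the moment, N m; "width": finger opening in m; "finger_force": force on a finger pad.
Only numpy, scipy, OpenCV 4.12 (cv2) and the standard library are available. Lean on these libraries where they do the work, as an engineer would, in place of code of your own. Each camera call takes 0.05 s, during which the arm holds its last target. There are 200 camera calls.

## Working session

There is one attempt and no reset: what is moved stays moved. The work goes in short steps, Python scripts to look and compute and a tool call to move; the robot and the scene stay as the last step left them, time stands still between calls to the robot, and variables do not carry over. Pictures are saved under pics/ and viewed, at most 14 in all, crops included, and the job is handed in when it is done.

Besides the shell and the picture viewer there is one more tool, called after "Call:" as name(argument=value, ...) on one line, values as JSON. arm_command: Moves the arm, as the interface text tells. Its arguments: {"type":"object","properties":{"targets":{"type":"array"}},"required":["targets"]}

```bash
mkdir -p pics; ls; python3 - <<'E'
from bench import robot
import cv2,numpy as np
o=robot.get_obs();print(o)
for n in("scene","side"):
    s=robot.snapshot(n);np.savez(n+".npz",**s)
    cv2.imwrite(f"pics/{n}.png",s["color"][:,:,::-1]);print(n,s["T"],s["fx"],s["cx"],s["cy"])
E
```

```text
pics
{'time': 0.0, 'joint_positions': array([ 1.18692880e+00,  8.79391177e-02,  1.37223624e+00, -8.94395089e-06,
        1.68355896e+00, -1.03098879e-01]), 'qvel': array([-1.07806257e-03, -1.39249968e-03,  1.81503694e-04,  6.60827467e-05,
        2.38121416e-03, -1.10616254e-03]), 'joint_torque': array([ 1.92591098e-03, -3.40176451e+01, -3.02432513e+01,  7.18710688e-02,
        3.29413265e-02, -1.76400563e-04]), 'tool_pos': array([0.15220817, 0.52796502, 0.20432197]), 'ee_rot': array([-3.13946144e+00, -2.11570263e-04,  2.86082279e+00]), 'wrist_force': array([-0.0222523 , -0.00435481,  0.22341973]), 'wrist_torque': array([-0.00726643,  0.05465801, -0.03151379]), 'finger_force': 0.0, 'width': 0.09411934445558179}
scene [[ 8.45776319e-01 -4.03748886e-01  3.48782534e-01  1.35749649e-01]
 [-5.33537645e-01 -6.40035192e-01  5.52894686e-01 -4.78859341e-01]
 [ 2.48275621e-06 -6.53713844e-01 -7.56741839e-01  7.28341108e-01]
 [ 0.00000000e+00  0.00000000e+00  0.00000000e+00  1.00000000e+00]] 367.74123127151114 319.43662735295 196.4798598072065
side [[-0.81418987 -0.33355195  0.47522411 -0.15426241]
 [-0.58008207  0.43281117 -0.69005745  0.86709568]
 [ 0.02448771 -0.83750676 -0.54587798  0.73018845]
 [ 0.          0.          0.          1.        ]] 473.8709624166808 320.85306777801173 199.05918294954375
```

View pics/scene.png

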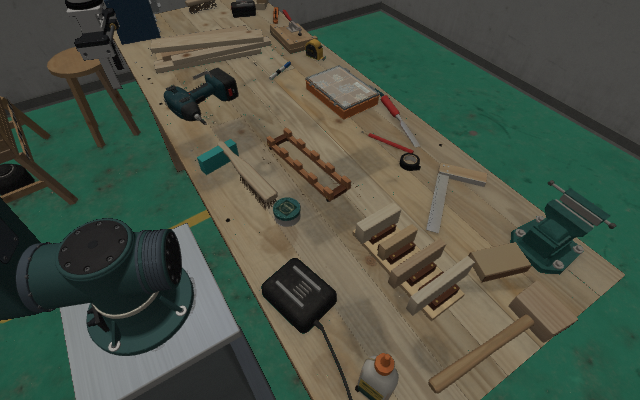

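View pics/side.png

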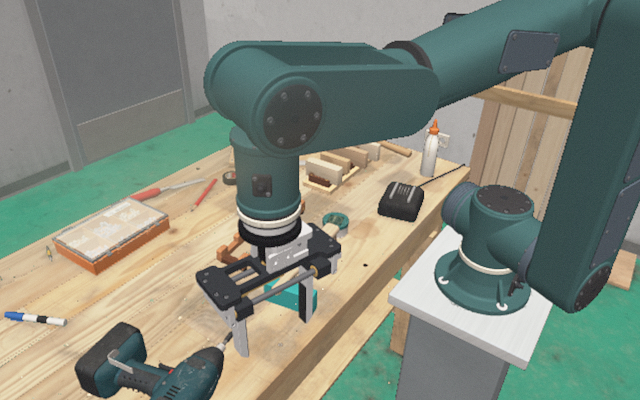

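The scene view shows the rack at about (308,165) and the stand at (412,265). From left to right the samples are thick (378,218), short (398,243), medium (417,262) and long (440,285). Next I'll turn the depth image into a top-down view and measure from that.

```bash
cat > h.py <<'E'
import numpy as np,cv2
def cloud(s,T=None):
    T=s["T"] if T is None else T
    z=s["range_z"];v,u=np.mgrid[:z.shape[0],:z.shape[1]]
    P=np.stack([(u-s["cx"])/s["fx"]*z,(v-s["cy"])/s["fy"]*z,z,np.ones_like(z)],-1)@T.T
    P[z==0]=np.nan
    return P[...,:3]
def ortho(P,col,x0,x1,y0,y1,k=1000,zmax=.2):  # up=+x, left=+y, k px per m
    H=int((x1-x0)*k);W=int((y1-y0)*k);im=np.zeros((H,W,3),np.uint8);hm=np.full((H,W),np.nan)
    p=P.reshape(-1,3);c=col.reshape(-1,3);ok=np.isfinite(p[:,2])&(p[:,2]<zmax);p=p[ok];c=c[ok]
    r=((x1-p[:,0])*k).astype(int);q=((y1-p[:,1])*k).astype(int)
    g=(r>=0)&(r<H)&(q>=0)&(q<W);r,q,p,c=r[g],q[g],p[g],c[g];o=np.argsort(p[:,2])
    hm[r[o],q[o]]=p[o,2]
    for a in range(2):
        for b in range(2):
            rr=np.minimum(r[o]+a,H-1);qq=np.minimum(q[o]+b,W-1);im[rr,qq]=c[o]
    return im,hm
E
python3 - <<'E'
from h import *
s=dict(np.load("scene.npz"));P=cloud(s)
im,hm=ortho(P,s["color"],.2,.8,-.4,.4,900)
im=im[:,:,::-1].copy()
for x in np.arange(.2,.8,.1):
    r=int((.8-x)*900);cv2.line(im,(0,r),(719,r),(255,0,0),1);cv2.putText(im,f"{x:.1f}",(0,r-2),0,.4,(0,0,255))
for y in np.arange(-.4,.41,.1):
    q=int((.4-y)*900);cv2.line(im,(q,0),(q,539),(255,0,0),1);cv2.putText(im,f"{y:.1f}",(q,10),0,.4,(0,0,255))
cv2.imwrite("pics/ortho.png",im)
z=P[...,2]
print("bench",np.nanmedian(z[230:250,330:345]))
# board tops: z 65-90 in stand crop
m=((z>.064)&(z<.09)).astype(np.uint8);m[:200]=0;m[320:]=0;m[:,:345]=0;m[:,480:]=0
n,l,st,c=cv2.connectedComponentsWithStats(m)
for i in range(1,n):
    if st[i,4]<60:continue
    p=P[l==i];r=cv2.minAreaRect((p[:,:2]*1000).astype(np.float32));print(c[i].round(),st[i,4],r,np.median(p[:,2]))
m=((z>.015)&(z<.06)).astype(np.uint8);m[:120]=0;m[205:]=0;m[:,:262]=0;m[:,355:]=0
n,l,st,c=cv2.connectedComponentsWithStats(m)
for i in range(1,n):
    if st[i,4]<60:continue
    p=P[l==i];r=cv2.minAreaRect((p[:,:2]*1000).astype(np.float32));print("rack",c[i].round(),st[i,4],r,np.percentile(p[:,2],[5,50,95]))
E
```

```text
bench -0.0005119632280306541
[378. 218.] 583 ((518.3551025390625, -121.69898986816406), (109.53433990478516, 29.23824119567871), 2.1303558349609375) 0.07441373879378
[398. 237.] 364 ((523.8317260742188, -185.61431884765625), (95.59912872314453, 20.22541618347168), 1.8490089178085327) 0.06947887059143387
[418. 259.] 678 ((523.2645263671875, -249.14381408691406), (140.12265014648438, 21.052404403686523), 2.0138070583343506) 0.07640759650538209
[441. 281.] 879 ((527.2881469726562, -313.31768798828125), (160.39874267578125, 20.693750381469727), 1.732845425605774) 0.07850651331108505
rack [309. 164.] 1362 ((497.71270751953125, 164.31640625), (76.74739074707031, 285.37066650390625), 7.576579570770264) [0.0167552  0.02302805 0.03814515]
rack [274. 196.] 409 ((358.4616394042969, 85.20484924316406), (51.80779266357422, 126.56626892089844), 20.618810653686523) [0.03170696 0.04543774 0.0543861 ]
```

View pics/ortho.png

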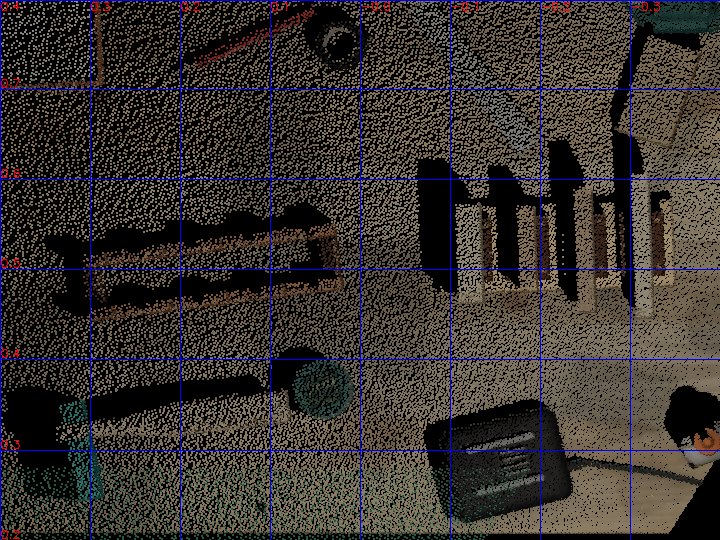

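The depth readings fit the nominal sizes well. On the rack, the centre is (498, 164) mm with yaw 7.6°. On the stand, the boards lie at yaw of about 2° and the order is thick, short, medium, long. I'll check the rack with the wrist camera on the way over.

```bash
cat > d.py <<'E'
# usage: d.py x y z(mm) yaw(deg)  -> turn (deg, tool z) and shift (mm, tool axes) from measured pose
import sys,numpy as np
from scipy.spatial.transform import Rotation as R
from bench import robot
def delta(p,yaw,o):
    r=R.from_euler("xyz",o["ee_rot"]);t=R.from_euler("xyz",[180,0,yaw],degrees=True)
    return np.r_[(r.inv()*t).as_rotvec(degrees=True),r.inv().apply(np.array(p)-o["tool_pos"]*1000)].round(1)
if __name__=="__main__":
    o=robot.get_obs();a=list(map(float,sys.argv[1:]))
    for i in range(0,len(a),4):print(delta(a[i:i+3],a[i+3],o).tolist())
E
python3 d.py 498 164 300 187.6 523 -217 300 182
```

```text
[-0.1, -0.0, -23.7, -433.1, -254.1, -95.1]
[-0.1, -0.0, -18.1, -562.7, -613.3, -94.5]
```

Call:
arm_command(targets=[0,0,-8,-40,-20,-30,-0.1,0,0,-16,-85,-45,-60,-0.1,0,0,-23.7,-130,-75,-95,-0.1,0,0,-23.7,-173,-101,-95,-0.1,0,0,-23.7,-216,-127,-95,-0.1,0,0,-23.7,-260,-152,-95,-0.1,0,0,-23.7,-303,-178,-95,-0.1,0,0,-23.7,-346,-203,-95,-0.1,0,0,-23.7,-390,-229,-95,-0.1,0,0,-23.7,-433,-254,-95,-0.1,0,0,-23.7,-433,-254,-95,-0.1,0,0,-23.7,-433,-254,-95,-0.1,0,0,-23.7,-433,-254,-95,-0.1])

```text
time: 1.4
tool_pos: [0.4979, 0.1643, 0.2998]
ee_rot: [3.141, -0.002, -3.01]
wrist_force: [-0.9, 0.8, -0.8]
width: 0.0515
finger_force: 0.0
```

```bash
cat > w.py <<'E'
import sys,numpy as np,cv2
from scipy.spatial.transform import Rotation as R
from bench import robot
from h import *
def wrist(name):
    o=robot.get_obs();s=robot.snapshot("wrist")
    T=np.eye(4);T[:3,:3]=R.from_euler("xyz",o["ee_rot"]).as_matrix();T[:3,3]=o["tool_pos"]
    P=cloud(s,T@s["T_tool_cam"]);cv2.imwrite(f"pics/{name}.png",s["color"][:,:,::-1])
    print("tool",(o["tool_pos"]*1000).round(1),np.degrees(o["ee_rot"]).round(2),"w",o["width"],"t",o["time"]);return s,P
def rects(P,z0,z1,box,mn=150):
    z=P[...,2];x,y=P[...,0],P[...,1]
    m=((z>z0)&(z<z1)&(x>box[0])&(x<box[1])&(y>box[2])&(y<box[3])).astype(np.uint8)
    n,l,st,c=cv2.connectedComponentsWithStats(m)
    for i in range(1,n):
        if st[i,4]<mn:continue
        p=P[l==i];r=cv2.minAreaRect((p[:,:2]*1000).astype(np.float32));print(c[i].round(),st[i,4],np.round(r[0],1),np.round(r[1],1),round(r[2],2),"z",np.median(p[:,2]).round(4))
E
python3 - <<'E'
from w import *
s,P=wrist("w_rack");rects(P,.014,.06,(.42,.58,.0,.33),60)
E
python3 d.py 523 -217 300 182
```

```text
tool [497.9 164.3 299.8] [ 1.7997e+02 -1.0000e-01 -1.7245e+02] w 0.05150475050801021 t 1.4
[317. 169.] 4836 [498.9 165.5] [ 75.  283.8] 7.35 z 0.0231
[0.0, -0.1, 5.6, 25.5, -382.0, -0.0]
```

View pics/w_rack.png

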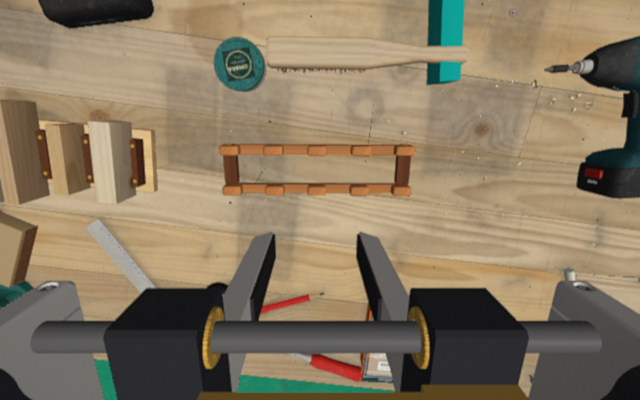

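The wrist view shows the whole rack, empty, centred at about (317,169), and it agrees with the first estimate to about 1 mm. The stand is next.

Call:
arm_command(targets=[0,0,2,3,-40,0,-0.1,0,0,4,6,-84,0,-0.1,0,0,5.6,9,-128,0,-0.1,0,0,5.6,12,-172,0,-0.1,0,0,5.6,15,-216,0,-0.1,0,0,5.6,18,-260,0,-0.1,0,0,5.6,21,-304,0,-0.1,0,0,5.6,24,-346,0,-0.1,0,0,5.6,25.5,-382,0,-0.1,0,0,5.6,25.5,-382,0,-0.1,0,0,5.6,25.5,-382,0,-0.1,0,0,5.6,25.5,-382,0,-0.1])

```text
time: 2.65
tool_pos: [0.5236, -0.2155, 0.301]
ee_rot: [3.141, 0.001, -3.104]
wrist_force: [0.0, -0.7, -0.2]
width: 0.0517
finger_force: 0.0
```

```bash
python3 - <<'E'
from w import *
s,P=wrist("w_stand");rects(P,.065,.09,(.42,.63,-.36,-.08))
E
python3 d.py 518 -122 130 182 518 -122 48 182
```

```text
tool [ 523.6 -215.5  301. ] [ 1.7997e+02  4.0000e-02 -1.7784e+02] w 0.051674445341509306 t 2.65
[244. 172.] 1958 [ 529.3 -312.6] [159.9  20.2] 2.13 z 0.0793
[291. 171.] 1510 [ 524.  -248.9] [136.7  19.7] 2.08 z 0.0774
[385. 173.] 1774 [ 520.1 -120.9] [109.7  28.5] 2.14 z 0.0752
[338. 174.] 973 [ 524.6 -184.9] [93.6 19.5] 2.04 z 0.0704
[0.0, 0.1, 0.2, 2.2, 93.6, 171.1]
[0.0, 0.1, 0.2, 2.3, 93.6, 253.1]
```

View pics/w_stand.png

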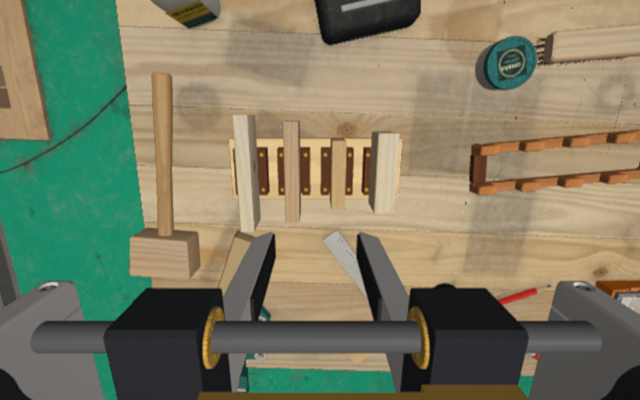

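The boards are at (243,172), (291,171), (338,174) and (384,173), and the readings agree within 2 mm. I'll pick thick first, hovering over it before going down.

Call:
arm_command(targets=[0,0,0,0.5,40,40,-0.1,0,0,0,1,75,80,-0.1,0,0,0,1,94,125,-0.1,0,0,0,1,94,165,-0.1,0,0,0,1,94,191,-0.1,0,0,0,1,94,191,-0.1,0,0,0,1,94,191,-0.1,0,0,0,1,94,191,-0.1])

```text
time: 3.5
tool_pos: [0.5208, -0.1238, 0.1124]
ee_rot: [-3.14, 0.005, -3.106]
wrist_force: [-0.5, -0.3, 1.2]
width: 0.0514
finger_force: 0.0
```

```bash
python3 d.py 519.3 -121.3 48 182.1
```

```text
[-0.1, 0.3, -0.1, 1.7, 2.7, 64.4]
```

Call:
arm_command(targets=[0,0,0,1.7,2.5,10,-0.1,0,0,0,1.7,2.5,30,-0.1,0,0,0,1.7,2.5,48,-0.1,0,0,0,1.7,2.5,60,-0.1,0,0,0,1.7,2.5,64,-0.1,0,0,0,1.7,2.5,64,-0.1,0,0,0,1.7,2.5,64,-0.1,0,0,0,1.7,2.5,64,-0.1])

```text
time: 4.3
tool_pos: [0.5181, -0.1215, 0.0466]
ee_rot: [-3.141, 0.002, -3.107]
wrist_force: [0.7, -0.6, 0.2]
width: 0.0517
finger_force: 0.0
```

```bash
python3 d.py 519.3 -121.3 48 182.1
```

```text
[-0.0, 0.1, -0.1, -1.2, 0.2, -1.4]
```

Call:
arm_command(targets=[0,0,0,-1,0,-1,0.2,0,0,0,-1,0,-1,0.4,0,0,0,-1,0,-1,1,0,0,0,-1,0,-1,1,0,0,0,-1,0,-1,1,0,0,0,-1,0,-1,1,0,0,0,-1,0,-1,1,0,0,0,-1,0,-6,1,0,0,0,-1,0,-20,1,0,0,0,-1,0,-45,1,0,0,0,-1,0,-75,1,0,0,0,-1,0,-95,1,0,0,0,-1,0,-100,1,0,0,0,-1,0,-100,1])

```text
time: 5.7
tool_pos: [0.5189, -0.1215, 0.1468]
ee_rot: [-3.141, 0.002, -3.107]
wrist_force: [0.7, 0.9, -1.0]
width: 0.0277
finger_force: 30.0
```

```bash
cat > rack.py <<'E'
# rack.py: pose (mm,deg) of places, +96,+32,-32,-96
import numpy as np
a=np.radians(7.5)
for y in(96,32,-32,-96):print(y,(498.5-y*np.sin(a)).round(1),(165+y*np.cos(a)).round(1))
E
python3 rack.py; python3 d.py 486 260.2 145 187.5; python3 - <<'E'
from w import *
s,P=wrist("w_thick");rects(P,.065,.09,(.42,.63,-.36,-.08))
E
```

```text
96 486.0 260.2
32 494.3 196.7
-32 502.7 133.3
-96 511.0 69.8
[-0.1, 0.1, -5.5, 19.5, 382.6, 1.4]
tool [ 518.9 -121.5  146.8] [-1.7994e+02  1.4000e-01 -1.7799e+02] w 0.02768409427676549 t 5.7
[ 96. 203.] 5933 [ 528.6 -312.3] [159.9  21.5] 2.06 z 0.0789
[170. 202.] 4363 [ 523.4 -248.7] [137.6  21. ] 2.15 z 0.0771
[245. 208.] 2349 [ 524.7 -184.7] [94.6 20.1] 1.77 z 0.0703
```

View pics/w_thick.png

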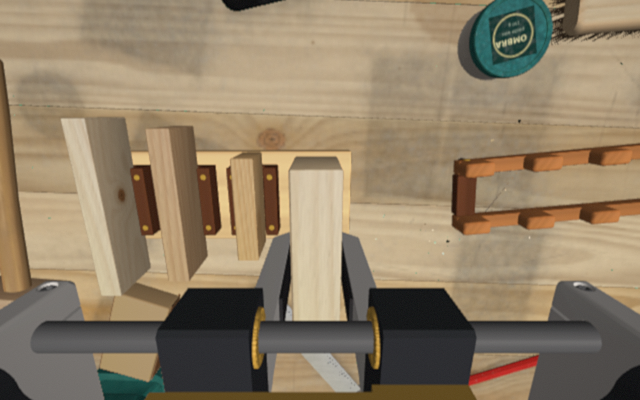

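The thick board is held square at (316,235). I'll carry it to place +96.

Call:
arm_command(targets=[0,0,-1,2,25,0,1,0,0,-2,4,65,0,1,0,0,-3,6,105,0,1,0,0,-4,8,150,0,1,0,0,-5,10,195,0,1,0,0,-5.5,12,240,0,1,0,0,-5.5,14,285,0,1,0,0,-5.5,16,325,0,1,0,0,-5.5,18,360,0,1,0,0,-5.5,19.5,382.5,20,1,0,0,-5.5,19.5,382.5,45,1,0,0,-5.5,19.5,382.5,55,1,0,0,-5.5,19.5,382.5,55,1,0,0,-5.5,19.5,382.5,55,1])

```text
time: 7.15
tool_pos: [0.4855, 0.2598, 0.0904]
ee_rot: [-3.141, -0.001, -3.011]
wrist_force: [0.7, 0.2, 0.2]
width: 0.0277
finger_force: 30.0
```

```bash
python3 d.py 486 260.2 45.5 187.5; python3 - <<'E'
from w import *
s,P=wrist("w_place1");rects(P,.014,.06,(.42,.58,.0,.33),60)
E
```

```text
[-0.0, -0.0, -0.0, -0.6, 0.3, 44.9]
tool [485.5 259.8  90.4] [-1.7999e+02 -3.0000e-02 -1.7254e+02] w 0.02765049185397324 t 7.15
[140. 210.] 11615 [503.4 131.2] [ 75.5 215.7] 6.95 z 0.0233
[359. 204.] 1972 [481.7 294.3] [74.4 25.6] 9.3 z 0.021
```

View pics/w_place1.png

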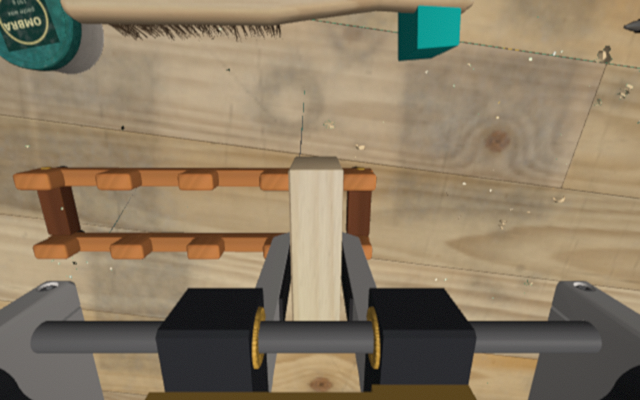

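The board is lined up over the left-most notch at (316,200). I'll lower it.

Call:
arm_command(targets=[0,0,0,-0.5,0,12,1,0,0,0,-0.5,0,26,1,0,0,0,-0.5,0,36,1,0,0,0,-0.5,0,41,1,0,0,0,-0.5,0,44,1,0,0,0,-0.5,0,45,1,0,0,0,-0.5,0,45,1,0,0,0,-0.5,0,45,1])

```text
time: 8.0
tool_pos: [0.4863, 0.2607, 0.046]
ee_rot: [3.141, 0.001, -3.01]
wrist_force: [-0.1, -0.1, -0.7]
width: 0.028
finger_force: 30.0
```

Call:
arm_command(targets=[0,0,0,0,0,1,1,0,0,0,0,0,1.5,1,0,0,0,0,0,1.5,1,0,0,0,0,0,1.5,0.3,0,0,0,0,0,1.5,0.1,0,0,0,0,0,1.5,0,0,0,0,0,0,1.5,-0.1,0,0,0,0,0,1.5,-0.1,0,0,0,0,0,1.5,-0.1,0,0,0,0,0,-10,-0.1,0,0,0,0,0,-35,-0.1,0,0,0,0,0,-70,-0.1,0,0,0,0,0,-110,-0.1,0,0,0,0,0,-130,-0.1,0,0,0,0,0,-130,-0.1])

```text
time: 9.5
tool_pos: [0.4882, 0.2614, 0.181]
ee_rot: [3.139, 0.01, -3.01]
wrist_force: [-0.3, 1.2, -0.4]
width: 0.0514
finger_force: 0.0
```

```bash
python3 - <<'E'
from w import *
s,P=wrist("w_rel1");rects(P,.064,.09,(.42,.58,.0,.33),60);rects(P,.014,.05,(.42,.58,.0,.33),60)
E
python3 d.py 524.3 -185 130 182.1 524.3 -185 46 182.1
```

```text
tool [488.2 261.4 181. ] [ 179.85    0.55 -172.49] w 0.05139136826726936 t 9.5
[315. 192.] 3105 [487.6 260.2] [110.3  28. ] 7.56 z 0.0723
[190. 183.] 6631 [503.1 134.1] [ 75.1 220.7] 6.92 z 0.0237
[344. 184.] 1512 [481.9 291.6] [74.2 30. ] 7.14 z 0.023
[0.1, 0.3, 5.4, 21.5, -447.0, 47.3]
[0.1, 0.3, 5.4, 21.9, -447.1, 131.3]
```

Thick is seated: its top is at 72 mm and it sits centred at (487.6, 260.2). Short is next.

Call:
arm_command(targets=[0,0,1,2,-30,0,-0.1,0,0,2,4,-74,0,-0.1,0,0,3,6,-120,0,-0.1,0,0,4,8,-166,0,-0.1,0,0,5.4,10,-212,0,-0.1,0,0,5.4,12,-258,0,-0.1,0,0,5.4,14,-304,0,-0.1,0,0,5.4,16,-350,0,-0.1,0,0,5.4,18,-395,10,-0.1,0,0,5.4,20,-430,30,-0.1,0,0,5.4,21.5,-447,60,-0.1,0,0,5.4,21.5,-447,75,-0.1,0,0,5.4,21.5,-447,75,-0.1,0,0,5.4,21.5,-447,75,-0.1,0,0,5.4,21.5,-447,75,-0.1])

```text
time: 11.05
tool_pos: [0.524, -0.1846, 0.102]
ee_rot: [-3.141, 0.002, -3.103]
wrist_force: [0.2, 0.1, 0.1]
width: 0.0514
finger_force: 0.0
```

```bash
python3 d.py 524.3 -185 46 182.1
```

```text
[-0.0, 0.1, 0.1, -0.2, -0.4, 56.0]
```

Call:
arm_command(targets=[0,0,0,0,0,15,-0.1,0,0,0,0,0,35,-0.1,0,0,0,0,0,50,-0.1,0,0,0,0,0,55,-0.1,0,0,0,0,0,55,-0.1,0,0,0,0,0,55,0.2,0,0,0,0,0,55,0.5,0,0,0,0,0,55,1,0,0,0,0,0,55,1,0,0,0,0,0,55,1,0,0,0,0,0,55,1,0,0,0,0,0,55,1,0,0,0,0,0,55,1])

```text
time: 12.35
tool_pos: [0.5233, -0.1856, 0.0459]
ee_rot: [-3.141, 0.001, -3.105]
wrist_force: [0.2, 0.4, 3.1]
width: 0.0189
finger_force: 30.0
```

```bash
python3 d.py 494.5 196.7 145 187.5
```

```text
[-0.0, 0.0, -5.4, 14.6, 383.1, -99.1]
```

Call:
arm_command(targets=[0,0,0,0,0,-10,1,0,0,0,0,0,-40,1,0,0,0,0,0,-75,1,0,0,-1,2,25,-95,1,0,0,-2,4,65,-99,1,0,0,-3,6,105,-99,1,0,0,-4,8,150,-99,1,0,0,-5.4,10,195,-99,1,0,0,-5.4,12,240,-99,1,0,0,-5.4,13,285,-99,1,0,0,-5.4,14,325,-99,1,0,0,-5.4,15,360,-99,1,0,0,-5.4,15.3,383,-85,1,0,0,-5.4,15.3,383,-60,1,0,0,-5.4,15.3,383,-44,1,0,0,-5.4,15.3,383,-44,1,0,0,-5.4,15.3,383,-44,1])

```text
time: 14.05
tool_pos: [0.4936, 0.1965, 0.0898]
ee_rot: [-3.141, -0.0, -3.011]
wrist_force: [0.9, 0.4, -0.5]
width: 0.0196
finger_force: 30.0
```

```bash
python3 d.py 493.8 196.7 43.2 187.5;python3 - <<'E'
from w import *
s,P=wrist("w_place2")
E
```

```text
[-0.0, -0.0, 0.0, -0.2, 0.1, 46.6]
tool [493.6 196.5  89.8] [-1.7999e+02 -2.0000e-02 -1.7249e+02] w 0.019620221449116043 t 14.05
```

View pics/w_place2.png

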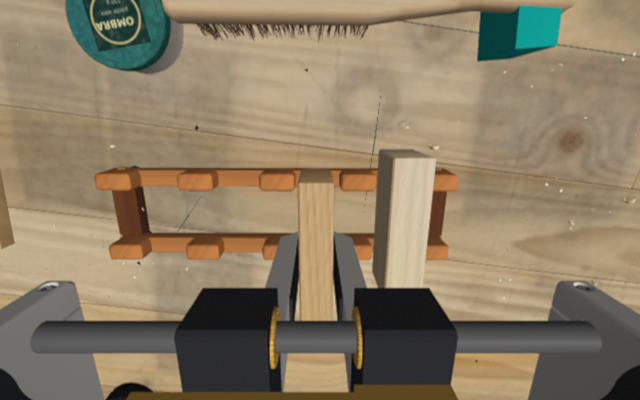

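The short board is over the second notch at (316,200), with thick standing at (405,215). Now I'll lower it, release and rise.

Call:
arm_command(targets=[0,0,0,0,0,12,1,0,0,0,0,0,27,1,0,0,0,0,0,38,1,0,0,0,0,0,43,1,0,0,0,0,0,45,1,0,0,0,0,0,46.5,1,0,0,0,0,0,46.5,1,0,0,0,0,0,46.5,1,0,0,0,0,0,46.5,0.4,0,0,0,0,0,46.5,0.3,0,0,0,0,0,46.5,0.1,0,0,0,0,0,46.5,0,0,0,0,0,0,46.5,0,0,0,0,0,0,35,0,0,0,0,0,0,10,0,0,0,0,0,0,-30,-0.1,0,0,0,0,0,-70,-0.1,0,0,0,0,0,-90,-0.1,0,0,0,0,0,-90,-0.1])

```text
time: 16.0
tool_pos: [0.496, 0.1973, 0.1849]
ee_rot: [3.14, 0.01, -3.01]
wrist_force: [0.3, 0.0, -0.5]
width: 0.0517
finger_force: 0.0
```

```bash
python3 - <<'E'
from w import *
s,P=wrist("w_rel2");rects(P,.064,.09,(.42,.58,.0,.33),60);rects(P,.014,.05,(.42,.58,.0,.33),60)
E
python3 d.py 523.7 -249 102 182.1
```

```text
tool [496.  197.3 184.9] [ 179.92    0.55 -172.49] w 0.051689462489698974 t 16.0
[380. 189.] 2935 [487.6 260.2] [109.7  28.6] 7.54 z 0.0723
[315. 192.] 1741 [495.6 196.6] [94.7 19.5] 7.54 z 0.0673
[348. 182.] 1440 [483.7 230.5] [ 58.8 111.7] 83.35 z 0.0367
[224. 183.] 4871 [506.7 105. ] [ 74.2 161.4] 6.96 z 0.0231
[403. 184.] 1209 [481.9 294.4] [74.8 23.9] 7.53 z 0.0222
[0.1, 0.3, 5.4, 29.9, -446.0, 79.4]
```

Call:
arm_command(targets=[0,0,1,2,-30,0,-0.1,0,0,2,4,-74,0,-0.1,0,0,3,8,-120,0,-0.1,0,0,4,11,-166,0,-0.1,0,0,5.4,14,-212,0,-0.1,0,0,5.4,17,-258,0,-0.1,0,0,5.4,20,-304,0,-0.1,0,0,5.4,23,-350,0,-0.1,0,0,5.4,26,-395,10,-0.1,0,0,5.4,29,-430,30,-0.1,0,0,5.4,30,-446,60,-0.1,0,0,5.4,30,-446,75,-0.1,0,0,5.4,30,-446,75,-0.1,0,0,5.4,30,-446,75,-0.1,0,0,5.4,30,-446,75,-0.1])

```text
time: 17.55
tool_pos: [0.5231, -0.2486, 0.1061]
ee_rot: [-3.14, 0.002, -3.103]
wrist_force: [0.2, 1.4, 0.8]
width: 0.0515
finger_force: 0.0
```

```bash
python3 d.py 523.7 -249 48 182.1
```

```text
[-0.1, 0.1, 0.1, -0.4, -0.4, 58.1]
```

Call:
arm_command(targets=[0,0,0,-1,0,15,-0.1,0,0,0,-1,0,35,-0.1,0,0,0,-1,0,50,-0.1,0,0,0,-1,0,57,-0.1,0,0,0,-1,0,57,-0.1,0,0,0,-1,0,57,0.2,0,0,0,-1,0,57,0.5,0,0,0,-1,0,57,1,0,0,0,-1,0,57,1,0,0,0,-1,0,57,1,0,0,0,-1,0,57,1,0,0,0,-1,0,57,1,0,0,0,-1,0,57,1])

```text
time: 18.85
tool_pos: [0.5235, -0.2495, 0.048]
ee_rot: [-3.141, 0.001, -3.105]
wrist_force: [-0.5, 0.2, 2.7]
width: 0.0194
finger_force: 30.0
```

```bash
python3 d.py 502.7 133.2 145 187.5
```

```text
[-0.0, 0.0, -5.4, 6.6, 383.2, -97.1]
```

Call:
arm_command(targets=[0,0,0,0,0,-10,1,0,0,0,0,0,-40,1,0,0,0,0,0,-75,1,0,0,-1,1,25,-95,1,0,0,-2,2,65,-97,1,0,0,-3,3,105,-97,1,0,0,-4,4,150,-97,1,0,0,-5.4,5,195,-97,1,0,0,-5.4,6,240,-97,1,0,0,-5.4,6.5,285,-97,1,0,0,-5.4,6.5,325,-97,1,0,0,-5.4,6.5,360,-97,1,0,0,-5.4,6.5,383,-85,1,0,0,-5.4,6.5,383,-60,1,0,0,-5.4,6.5,383,-44,1,0,0,-5.4,6.5,383,-44,1,0,0,-5.4,6.5,383,-44,1])

```text
time: 20.55
tool_pos: [0.5025, 0.133, 0.0917]
ee_rot: [-3.142, -0.0, -3.011]
wrist_force: [1.1, -0.6, -0.7]
width: 0.0193
finger_force: 30.0
```

```bash
python3 d.py 502.7 133.2 45.2 187.5;python3 - <<'E'
from w import *
s,P=wrist("w_place3")
E
```

```text
[-0.0, -0.0, 0.0, -0.2, 0.2, 46.5]
tool [502.5 133.   91.7] [-1.8000e+02 -2.0000e-02 -1.7249e+02] w 0.019313508027298257 t 20.55
```

View pics/w_place3.png

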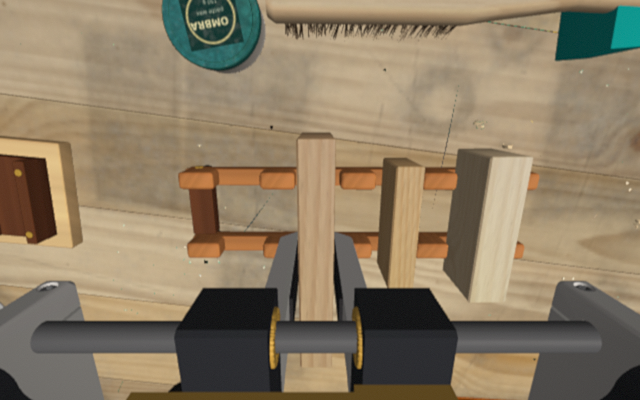

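The medium board is over the third notch at (316,200); short (400,215) and thick (488,220) are standing.

Call:
arm_command(targets=[0,0,0,0,0,12,1,0,0,0,0,0,27,1,0,0,0,0,0,38,1,0,0,0,0,0,43,1,0,0,0,0,0,45,1,0,0,0,0,0,46.5,1,0,0,0,0,0,46.5,1,0,0,0,0,0,46.5,1,0,0,0,0,0,46.5,0.4,0,0,0,0,0,46.5,0.3,0,0,0,0,0,46.5,0.1,0,0,0,0,0,46.5,0,0,0,0,0,0,46.5,0,0,0,0,0,0,35,0,0,0,0,0,0,10,0,0,0,0,0,0,-30,-0.1,0,0,0,0,0,-70,-0.1,0,0,0,0,0,-90,-0.1,0,0,0,0,0,-90,-0.1])

```text
time: 22.5
tool_pos: [0.505, 0.1335, 0.1868]
ee_rot: [3.141, 0.01, -3.01]
wrist_force: [0.9, 1.0, -0.2]
width: 0.0517
finger_force: 0.0
```

```bash
python3 - <<'E'
from w import *
s,P=wrist("w_rel3");rects(P,.064,.09,(.42,.58,.0,.33),60)
E
python3 d.py 528.5 -312.8 105 182.1
```

```text
tool [505.  133.5 186.8] [ 179.98    0.56 -172.48] w 0.051665448574373024 t 22.5
[315. 189.] 2628 [503.6 132.8] [138.2  19.5] 7.45 z 0.0743
[443. 191.] 3274 [487.8 260.2] [110.5  29.2] 7.43 z 0.0722
[379. 190.] 1750 [495.7 196.4] [94.5 19.8] 7.42 z 0.0673
[0.0, 0.3, 5.4, 34.0, -445.5, 78.6]
```

Call:
arm_command(targets=[0,0,1,2,-30,0,-0.1,0,0,2,5,-74,0,-0.1,0,0,3,9,-120,0,-0.1,0,0,4,12,-166,0,-0.1,0,0,5.4,16,-212,0,-0.1,0,0,5.4,19,-258,0,-0.1,0,0,5.4,23,-304,0,-0.1,0,0,5.4,27,-350,0,-0.1,0,0,5.4,30,-395,10,-0.1,0,0,5.4,33,-430,30,-0.1,0,0,5.4,34,-445.5,60,-0.1,0,0,5.4,34,-445.5,75,-0.1,0,0,5.4,34,-445.5,75,-0.1,0,0,5.4,34,-445.5,75,-0.1,0,0,5.4,34,-445.5,75,-0.1])

```text
time: 24.05
tool_pos: [0.5281, -0.3122, 0.1083]
ee_rot: [-3.14, 0.002, -3.103]
wrist_force: [0.5, -0.7, 0.4]
width: 0.0514
finger_force: 0.0
```

```bash
python3 d.py 528.5 -312.8 49 182.1
```

```text
[-0.1, 0.1, 0.1, -0.2, -0.5, 59.3]
```

Call:
arm_command(targets=[0,0,0,-1,0,15,-0.1,0,0,0,-1,0,35,-0.1,0,0,0,-1,0,50,-0.1,0,0,0,-1,0,58,-0.1,0,0,0,-1,0,58,-0.1,0,0,0,-1,0,58,0.2,0,0,0,-1,0,58,0.5,0,0,0,-1,0,58,1,0,0,0,-1,0,58,1,0,0,0,-1,0,58,1,0,0,0,-1,0,58,1,0,0,0,-1,0,58,1,0,0,0,-1,0,58,1])

```text
time: 25.35
tool_pos: [0.5284, -0.3132, 0.049]
ee_rot: [-3.141, 0.001, -3.105]
wrist_force: [-0.1, -0.3, 3.7]
width: 0.0189
finger_force: 30.0
```

```bash
python3 d.py 511 69.6 145 187.5
```

```text
[-0.0, 0.0, -5.4, 3.2, 383.1, -96.2]
```

Call:
arm_command(targets=[0,0,0,0,0,-10,1,0,0,0,0,0,-40,1,0,0,0,0,0,-75,1,0,0,-1,1,25,-94,1,0,0,-2,1,65,-96,1,0,0,-3,2,105,-96,1,0,0,-4,2,150,-96,1,0,0,-5.4,3,195,-96,1,0,0,-5.4,3,240,-96,1,0,0,-5.4,3,285,-96,1,0,0,-5.4,3,325,-96,1,0,0,-5.4,3,360,-96,1,0,0,-5.4,3,383,-85,1,0,0,-5.4,3,383,-60,1,0,0,-5.4,3,383,-44,1,0,0,-5.4,3,383,-44,1,0,0,-5.4,3,383,-44,1])

```text
time: 27.05
tool_pos: [0.5109, 0.0696, 0.0927]
ee_rot: [3.142, -0.0, -3.011]
wrist_force: [-0.1, 0.2, 0.4]
width: 0.0192
finger_force: 30.0
```

```bash
python3 d.py 511 69.6 46.2 187.5;python3 - <<'E'
from w import *
s,P=wrist("w_place4")
E
```

```text
[0.0, -0.0, 0.0, -0.2, -0.0, 46.5]
tool [510.9  69.6  92.7] [ 1.8000e+02 -3.0000e-02 -1.7249e+02] w 0.01920949201433778 t 27.05
```

View pics/w_place4.png

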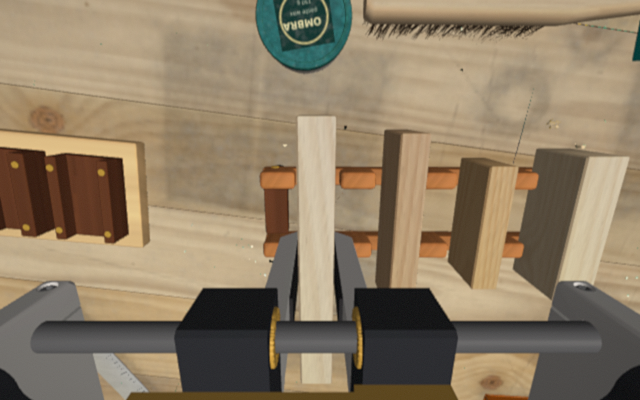

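The long board is over the last notch at (316,200).

Call:
arm_command(targets=[0,0,0,0,0,12,1,0,0,0,0,0,27,1,0,0,0,0,0,38,1,0,0,0,0,0,43,1,0,0,0,0,0,45,1,0,0,0,0,0,46.5,1,0,0,0,0,0,46.5,1,0,0,0,0,0,46.5,1,0,0,0,0,0,46.5,0.4,0,0,0,0,0,46.5,0.3,0,0,0,0,0,46.5,0.1,0,0,0,0,0,46.5,0,0,0,0,0,0,46.5,0,0,0,0,0,0,35,0,0,0,0,0,0,10,0,0,0,0,0,0,-30,-0.1,0,0,0,0,0,-70,-0.1,0,0,0,0,0,-110,-0.1,0,0,0,0,0,-140,-0.1,0,0,0,0,0,-140,-0.1])

```text
time: 29.1
tool_pos: [0.5135, 0.0697, 0.2395]
ee_rot: [-3.14, 0.012, -3.01]
wrist_force: [0.4, 0.4, -0.6]
width: 0.0516
finger_force: 0.0
```

```bash
python3 - <<'E'
from w import *
s,P=wrist("w_rel4");rects(P,.064,.09,(.42,.6,.0,.33),60);rects(P,.014,.05,(.42,.6,.0,.33),60)
E
```

```text
tool [513.5  69.7 239.5] [-179.93    0.69 -172.49] w 0.051631113112501154 t 29.1
[316. 177.] 2276 [512.   69.3] [158.   19.5] 7.48 z 0.0763
[371. 176.] 2049 [503.3 132.7] [136.3  19.9] 7.46 z 0.0742
[480. 179.] 2522 [487.6 260.1] [109.7  30.3] 7.66 z 0.0721
[424. 179.] 1340 [496.4 196.2] [95.1 20.3] 7.11 z 0.0673
[346. 172.] 1157 [502.8 104. ] [137.5  55.8] 0.03 z 0.0363
[451. 174.] 1334 [490.6 233.1] [110.4  34.9] 4.72 z 0.0378
[400. 173.] 1172 [494.4 170.8] [49.5 95.7] 87.04 z 0.0373
[292. 172.] 1174 [514.3  41. ] [74.3 33.2] 6.97 z 0.0225
[503. 152.] 105 [452.1 295.6] [13.1 12.2] 8.55 z 0.0379
[495. 191.] 138 [490.9 301.8] [55.8 12.8] 4.46 z 0.0373
```

View pics/w_rel4.png

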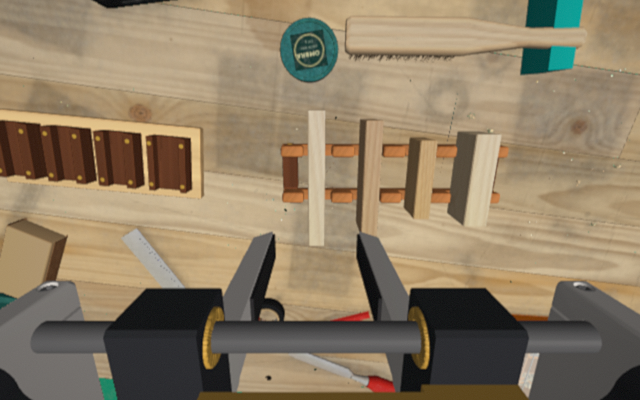

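The picture shows all four boards upright in their notches at (316,178), (370,177), (421,179) and (477,179). Their lower edges are at about 22 mm, they are centred within 1–2 mm, and the gripper is clear. I'll hand it in.

```bash
python3 -c "
from bench import robot
print(robot.close_job())"
```

```text
the job is handed in; nothing more can be done
None
```

All four samples stand upright in the drying rack, centred across the rails to within about 2 mm, in their original order from left to right (thick, short, medium, long), and I handed the job in after about 29 s.

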